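# Switch the solvent line over to the drum filter

## Task

Switch the solvent line over to the round drum-shaped filter, pushing the two handles with a fingertip and gripping or lifting nothing. First push the inlet valve's lever fully shut (square across its pipe), then, with the valve still shut, push the diverter's pointer until it points at the drum filter, and last push the lever fully open again (along its pipe). Push gently, do not move the pointer while the valve is open, and leave the loose things around them where they stand.

Things in the scene. Friction and masses are not known exactly. Their poses are not given: they have to be found in the camera images.
- valve: Inlet valve, fixed to the table: a brass ball-valve body in a steel pipe (28 mm thick, axis 45 mm above the table) that runs along this body's x axis and bends down into a round flange at each end (170 mm between the flange centres). Origin on the table under the lever's pivot; z is up. Under the lever: its 26 mm thick stem at the pivot, up to 88 mm, then the valve body, 71 mm high (within 26 mm of the pipe axis and 52 mm of the pivot), else the pipe at 59 mm.
- valve_lever (a joint): Turn of the inlet valve's lever about its vertical pivot, rad. 0 = fully open, lever lying along the pipe towards the valve body's +x; 1.571 = fully shut, lever square across the pipe towards the valve body's +y (anticlockwise seen from above). Stops at both ends; starts open to within 0.1. Friction about 0.25 N m, no spring: it stays where it is left.
- lever_pivot (a point): Point on the lever's pivot axis at mid height of the lever, 102 mm above the table. Its x axis points along the lever to its free end.
- lever_end (a point): Free end of the lever, 130 mm from the pivot, 102 mm above the table, axes as lever_pivot. The lever is a straight upright-edged bar: from 17 to 70 mm from the pivot a steel bar 14 mm wide, from 70 to 130 mm a black grip 20 mm wide; its underside is 89 mm and its top 115 mm above the table.
- diverter: Diverter, fixed to the table: aluminium drum 84 mm across and 78 mm high (a 28 mm thick stem carries the pointer above it) with three 22 mm outlet pipes (axis 42 mm above the table) leading to three filter housings that stand 165 mm from its axis, in the directions -1.3, 0 and +1.3 rad about z from this body's x axis. Which housing stands on which outlet varies. Origin on the table on the drum's axis; z is up.
- pointer (a joint): Turn of the diverter's pointer about its vertical pivot on the drum's axis, rad, anticlockwise from above positive; 0 = pointing along the diverter's +x axis. Starts between 0.35 and 0.95, between two outlets. Stops at -1.7 and 1.7. Friction about 0.15 N m, no spring: it stays where it is left.
- pointer_pivot (a point): Point on the pointer's pivot axis at mid height of the arm, 102 mm above the table. Its x axis points along the arm to its tip.
- pointer_end (a point): Tip of the pointer, 95 mm from the pivot, 102 mm above the table, axes as pointer_pivot. The pointer is a black bar 14 mm wide with a small arrow head 24 mm wide centred 83 mm from the pivot and a round steel hub 40 mm across; underside 91 mm, top 113 mm above the table.
- drum_filter: The filter to switch to: wide round steel drum with a domed lid, 86 mm across, 109 mm high, fixed. Origin on the table on its axis.
- tube_filter: Another filter: slim upright steel tube, 50 mm across, 130 mm high, fixed. Origin on the table on its axis.
- box_filter: Another filter: square steel box, 68 mm wide, 94 mm high, fixed. Origin on the table under its centre.
- jar: Loose jar, 44 mm across, 70 mm high, on the side of the diverter away from the outlets. Origin under its centre.
- grease_pot: Loose steel pot with a neck, 44 mm across, 72 mm high, beyond the sweep of the lever's end. Origin under its centre.
- wrench: Loose wrench lying on the table, 160 mm long. Origin under its middle.
- spray_white: Loose white bottle, 52 mm across, 145 mm high, near the middle line of the table beyond the two fixtures. Origin under its centre.
- spray_amber: Loose amber glass bottle, 48 mm across, 130 mm high, beside the white bottle. Origin under its centre.
- collar: Loose steel ring lying flat between two of the filters, 44 mm across, 20 mm high. Origin under its centre.

How it is judged:
By the outcome, as a careful person would: the job done as asked, in the order asked, and still so for the second after the job is handed in, with the robot touching nothing.
It also fails if it takes over 72 s, if anything falls off the work surface, if the arm or the gripper's body presses on something with over 40 N, if the wrist force passes 120 N, or if a joint passes its speed limit or range.

## Robot

A 7-joint arm with a two-finger parallel gripper is mounted at the origin on the work surface. World frame = base frame: x ahead of the robot, y to its left, z up, the work surface at z = 0. Lengths are in m, angles in rad, forces in N, time in s.
With the tool pointing down it reaches from about 0.4 to 0.85 m from the base axis. Payload 10.4 kg.
Tool frame: the origin (TCP) lies on the centre line of the jaws, within the pads' length; the fingertips stand 8 mm ahead of it and the grasp point (between the pads) lies 11 mm behind it (r.finger_overhang is the distance from the TCP to the fingertips, in m); z points along the fingers, y is the line along which they close (so a half turn about z gives the same grasp; the last joint's range is limited). The gripper opens to 87 mm and grips with 3 to 60 N. Pads are 19 mm wide; open, the fingers measure 117 mm over their backs; the gripper's body (75 mm by 190 mm) begins 51 mm behind the grasp point.
Start: joints at [-1.304, 0.332, -0.065, 1.46, 0.022, 1.35, -0.088], TCP at [0.179, 0.599, 0.203] pointing down, gripper open.
Joint ranges: [-2.6, 2.6], [-0.5, 2.12], [-1.47, 1.34], [0.16, 2.42], [-1.27, 4.41], [0.06, 2.06], [-2.6, 2.6]. Speed limits (rad/s): [2.22, 2.22, 2.79, 2.79, 3.14, 3.14, 3.14].

## Interface

Orientations are given as a unit quaternion [x, y, z, w].
In Python, from bench import r, vision gives the robot as it stands.
- The arm moves only by the tool drive_tool, never from a script. Its argument "series" is a list of rows, each a list of 2 entries, a list of its own where there are three numbers: the shift along the world's x, y, z in cm, then the turn about the world's z in degrees. A call has exactly 10 rows; each row shifts and turns the commanded pose from where the row before left it; what a row does not reach is not made up. A row lasts 1/8 s, in which the tool goes at most 62.5 mm and 10.7 degrees, less where a joint would pass 70% of its speed; a pose out of reach is approached as far as the arm can. A call with a gripper value outside its range is refused whole. "hand" is the closure, from 0 (fully open) to 1 (shut), set as the call begins (left out, the last holds). The fingers move at their own pace and stop on an object; "newtons" is the grip in N (left out, the last holds). Time passes only in rows, so rows that do not move let the fingers close, or fill a call up. It gives the time, the measured TCP pose, the force, the opening and the grip force at its end, in the units of the state.
- r.read_state(): the state, without advancing time (a new reading comes with each control period).
- vision.camera(name): name is "scene" or "top" or "wrist"; returns a dict with "color" (480x640x3 uint8, red, green, blue), "intrinsics" (3x3 intrinsics, pixels), "k1" (the pictures are not rectified: a ray, as slopes to the right and down, at radius r is drawn at 1 + k1 r^2 times it, then the intrinsics apply), "R" (3x3) and "t" (3): a world point X has camera coordinates R X + t; the wrist camera has in their place "mount" (4x4, takes a point from camera to tool coordinates, whose origin is the TCP and whose axes are the flange's). Camera axes: x right, y down, z forward; pixel columns grow to the right and rows downward; lengths in m; the calibration is good to about 2 mm. A picture is of the moment at which its call begins: read the wrist's pose just before it. There is no depth.
- r.close_job(): hands the job in; it is judged then, once.
The state is a dict: "time": time; "joint_positions": joint angles; "joint_vel": joint speeds; "joint_torque": joint torques, N m; "ee_pos": TCP position; "eef_rot": TCP orientation; "ft_force": force on the tool from outside, world axes, zero at the start; "torque": the same for the moment, N m; "width": finger opening in m; "grip_force": force on a finger pad.
Only numpy, scipy, OpenCV 4.12 (cv2) and the standard library are available. Lean on these libraries where they do the work, as an engineer would, in place of code of your own. Each camera call takes 0.05 s, during which the arm holds its last target. There are 200 camera calls.

## Working session

There is one attempt and no reset: what is moved stays moved. The work goes in short steps, Python scripts to look and compute and a tool call to move; the robot and the scene stay as the last step left them, time stands still between calls to the robot, and variables do not carry over. Pictures are saved under pics/ and viewed, at most 10 in all, crops included, and the job is handed in when it is done.

Besides the shell and the picture viewer there is one more tool, called as a command line: name --argument value ..., lists and objects as JSON in quotes. drive_tool: Moves the arm, as the interface text tells. Its arguments: {"type":"object","properties":{"series":{"type":"array"},"hand":{"type":"number"},"newtons":{"type":"number"}},"required":["series"]}

```bash
mkdir -p pics
python3 - <<'E'
from bench import r, vision
import cv2,pickle
d={}
for n in("scene","top"):
    c=vision.camera(n);d[n]=c
    cv2.imwrite(f"pics/{n}0.png",c["color"][:,:,::-1]);print(n,c["intrinsics"].tolist(),c["k1"],c["R"].tolist(),c["t"])
pickle.dump(d,open("c.pkl","wb"))
s=r.read_state();print(s["time"],s["ee_pos"],s["eef_rot"],s["width"])
E
```

```text
scene [[565.6435338934826, 0.0, 313.7204189882981], [0.0, 565.6435338934826, 240.8458127857606], [0.0, 0.0, 1.0]] -0.04764256936481494 [[0.4785561840177624, 0.878053476368109, 0.002464016281613708], [0.6332276895016407, -0.3431746311844079, -0.6937246325162884], [-0.6082817373444408, 0.3335464962330202, -0.7202361160507745]] [-0.27488905 -0.2900655   1.86059155]
top [[476.9979033816078, 0.0, 325.96013886353137], [0.0, 476.9979033816078, 237.56506630295692], [0.0, 0.0, 1.0]] -0.10432388212357951 [[-0.0006177271635052291, -0.999998695823824, 0.0014922345000122565], [-0.9905877371250916, 0.00040765841881518276, -0.1368786647801775], [0.13687787794432704, -0.0015627428659661796, -0.9905866970458433]] [0.03271413 0.53742876 1.07461415]
0.1 [0.17849332 0.59858734 0.20196127] [ 1.44375748e-01  9.89522741e-01 -6.20867021e-04 -5.97858540e-05] 0.08711403167410361
```

View pics/top0.png

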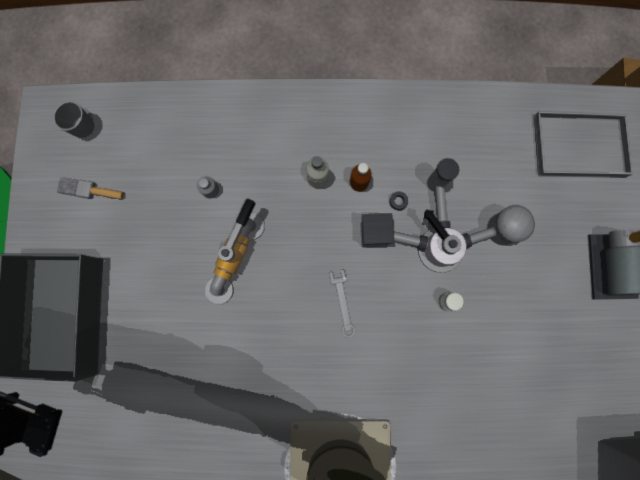

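View pics/scene0.png

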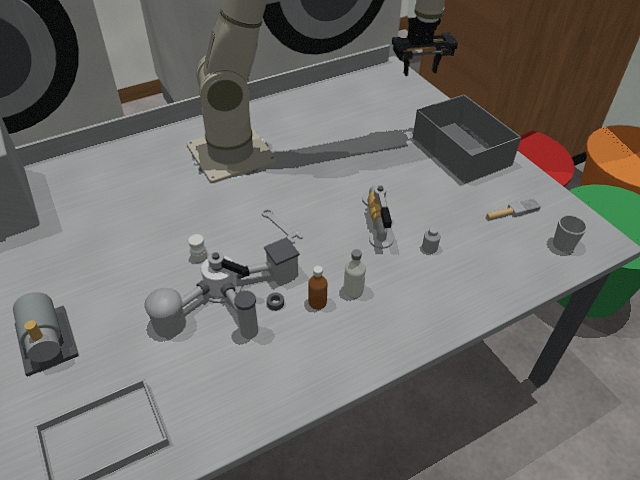

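The top view shows the lever running from its pivot at about (226,254) to its end at (247,205). The diverter hub is at about (452,243) with the pointer tip at (428,213). The drum filter is on the right at (515,224), the tube at the top (447,170) and the box on the left (377,230). So the pointer has to go clockwise, past the tube.

```bash
cat > h.py <<'E'
import numpy as np,cv2,pickle
def ray(c,p):
    K=c["intrinsics"];k=c["k1"];q=(np.array(p,float)-[K[0][2],K[1][2]])/[K[0][0],K[1][1]]
    u=q.copy()
    for _ in range(20):u=q/(1+k*(u@u))
    R=np.array(c["R"]);t=np.array(c["t"]);return -R.T@t,R.T@np.array([*u,1])
def onz(c,p,z):
    o,d=ray(c,p);return (o+d*(z-o[2])/d[2])
E
python3 - <<'E'
from h import *
d=pickle.load(open("c.pkl","rb"));c=d["top"];I=c["color"][:,:,::-1]
a=cv2.resize(I[180:310,180:280],None,fx=4,fy=4,interpolation=cv2.INTER_CUBIC)
b=cv2.resize(I[180:310,395:495],None,fx=4,fy=4,interpolation=cv2.INTER_CUBIC)
cv2.imwrite("pics/crop.png",np.hstack([a,b]))
for n,p,z in[("pivot",(226,254),.117),("lend",(249,201),.115),("hub",(452,243),.115),("ptip",(427,212),.113),("drum",(515,222),.08),("tube",(449,167),.13),("box",(377,227),.094),("pot",(206,184),.07),("white",(317,162),.145),("amber",(363,168),.13),("jar",(454,300),.07),("fl1",(219,291),0.005),("fl2",(257,227),.005)]:print(n,onz(c,p,z).round(3))
E
```

```text
pivot [0.491 0.249 0.117]
lend [0.608 0.201 0.115]
hub [ 0.515 -0.242  0.115]
ptip [ 0.584 -0.189  0.113]
drum [ 0.567 -0.4    0.08 ]
tube [ 0.681 -0.238  0.13 ]
box [ 0.553 -0.081  0.094]
pot [0.658 0.31  0.07 ]
white [0.687 0.052 0.145]
amber [ 0.678 -0.048  0.13 ]
jar [ 0.391 -0.254  0.07 ]
fl1 [0.414 0.287 0.005]
fl2 [0.568 0.199 0.005]
```

View pics/crop.png

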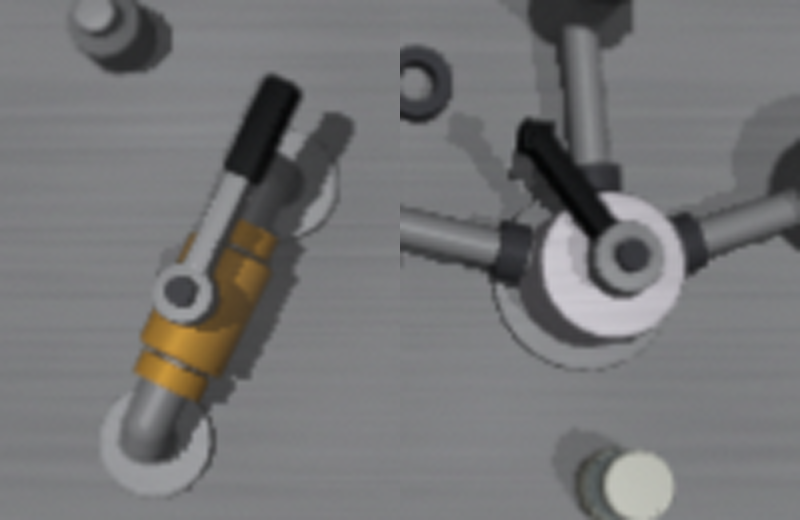

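drive_tool --series '[[[1.2,-1.4,0],0],[[2.4,-2.7,0],0],[[2.6,-3,0],0],[[2.6,-3,0],0],[[2.6,-3,0],0],[[2.6,-3,0],0],[[2.6,-3,0],0],[[2.6,-3,0],0],[[2.6,-3,0],0],[[2.6,-3,0],0]]' --hand 1 --newtons 10

```text
time: 1.35
ee_pos: [0.4236, 0.3155, 0.2027]
eef_rot: [0.145, 0.989, 0.0, 0.0]
ft_force: [1.1, 0.1, 0.2]
width: 0.0015
grip_force: 0.0
```

drive_tool --series '[[[2.6,-3,0],0],[[2.6,-3,0],0],[[2.4,-2.7,0],0],[[2.4,-2.7,0],0],[[2,-2,0],-3],[[1,-1.5,0],-3],[[0,0,0],0],[[0,0,0],0],[[0,0,0],0],[[0,0,0],0]]'

```text
time: 2.6
ee_pos: [0.5522, 0.1697, 0.2027]
eef_rot: [0.195, 0.981, 0.0, -0.0]
ft_force: [0.2, -0.3, 0.0]
width: 0.0005
grip_force: 0.0
```

Run:
```python
from bench import r, vision
import cv2,pickle
s=r.read_state();c=vision.camera("wrist")
print({k:s[k] for k in("time","ee_pos","eef_rot","ft_force","width")})
c["s"]=s;pickle.dump(c,open("w1.pkl","wb"));cv2.imwrite("pics/w1.png",c["color"][:,:,::-1]);print(c["mount"])
```

```text
{'time': 2.6, 'ee_pos': array([0.55221856, 0.16970829, 0.20271431]), 'eef_rot': array([ 1.95330997e-01,  9.80737363e-01,  1.39903310e-04, -7.74336485e-05]), 'ft_force': array([ 0.19902988, -0.288541  ,  0.04128388]), 'width': 0.0005443294535517715}
[[-1.15536087e-05 -9.53607672e-01 -3.01052169e-01  8.34428080e-02]
 [ 9.99999793e-01  1.82578216e-04 -6.16709039e-04  7.43028313e-04]
 [ 6.43064038e-04 -3.01052114e-01  9.53607472e-01 -1.81675858e-01]
 [ 0.00000000e+00  0.00000000e+00  0.00000000e+00  1.00000000e+00]]
```

View pics/w1.png

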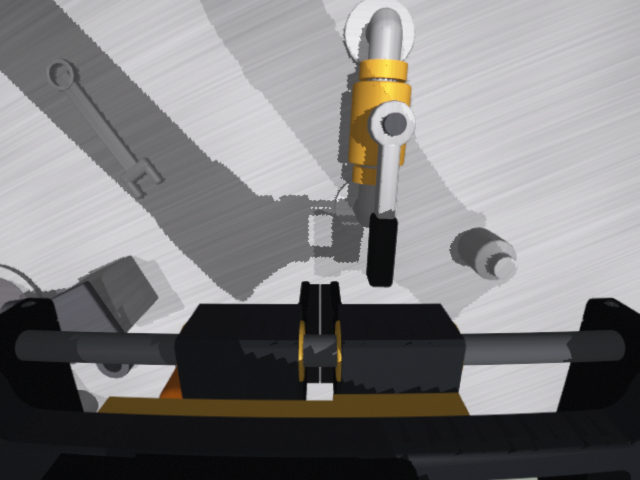

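```bash
cat >> h.py <<'E'
from scipy.spatial.transform import Rotation as Ro
def wr(c):
    s=c["s"];T=np.eye(4);T[:3,:3]=Ro.from_quat(s["eef_rot"]).as_matrix();T[:3,3]=s["ee_pos"]
    W=np.linalg.inv(T@c["mount"]);c["R"]=W[:3,:3];c["t"]=W[:3,3];return c
E
python3 - <<'E'
from h import *
c=wr(pickle.load(open("w1.pkl","rb")));d=pickle.load(open("c.pkl","rb"))["top"]
print(c["intrinsics"][0])
for n,p,z in[("pivot",(394,124),.118),("g70L",(371,213),.115),("g70R",(397,213),.115),("endL",(368,282),.115),("endR",(394,285),.115),("fl",(380,33),.005),("pot",(503,267),.072)]:print(n,onz(c,p,z).round(4))
for n,p,z in[("pivot",(225.3,253),.118),("lend",(251,200),.115),("fl1",(218.8,290),.005),("fl2",(253.7,226),.005)]:print(n,onz(d,p,z).round(4))
E
```

```text
[358.9830729    0.         319.60036948]
pivot [0.493  0.2523 0.118 ]
g70L [0.5486 0.2147 0.115 ]
g70R [0.5562 0.2333 0.115 ]
endL [0.602  0.1926 0.115 ]
endR [0.6128 0.2114 0.115 ]
fl [0.4156 0.2896 0.005 ]
pot [0.6577 0.3156 0.072 ]
pivot [0.4927 0.2499 0.118 ]
lend [0.61   0.1971 0.115 ]
fl1 [0.4162 0.2872 0.005 ]
fl2 [0.5701 0.2066 0.005 ]
```

```bash
cat >> h.py <<'E'
def arc(P,r,d,a0,a1,n,cur):
    """rows in cm from cur along P+r*u-d*nrm, rounded cumulatively"""
    out=[];cur=np.array(cur)*100
    for a in np.linspace(a0,a1,n+1)[1:]:
        t=np.radians(a);u=np.array([np.cos(t),np.sin(t)]);m=np.array([-u[1],u[0]])
        w=(np.array(P)+r*u-d*m)*100;s=np.round(w-cur,1);cur=cur+s
        out.append([[float(s[0]),float(s[1]),0],round((a1-a0)/n,1)])
    return out,cur
E
python3 - <<'E'
from h import *
P=(.493,.251)
x,cur=arc(P,.105,.022,-23.2,-23.2,1,(.574,.173));print(x)
rows,cur=arc(P,.105,.022,-23.2,56.8,20,cur/100)
print(rows[:10]);print(rows[10:]);print(cur)
E
```

```text
[[[0.7, 1.6, 0], 0.0]]
[[[0.4, 0.7, 0], 4.0], [[0.4, 0.6, 0], 4.0], [[0.3, 0.7, 0], 4.0], [[0.2, 0.7, 0], 4.0], [[0.3, 0.7, 0], 4.0], [[0.1, 0.7, 0], 4.0], [[0.1, 0.8, 0], 4.0], [[0.1, 0.7, 0], 4.0], [[0.0, 0.8, 0], 4.0], [[-0.0, 0.7, 0], 4.0]]
[[[-0.1, 0.8, 0], 4.0], [[-0.1, 0.7, 0], 4.0], [[-0.2, 0.7, 0], 4.0], [[-0.3, 0.7, 0], 4.0], [[-0.3, 0.7, 0], 4.0], [[-0.3, 0.7, 0], 4.0], [[-0.4, 0.6, 0], 4.0], [[-0.4, 0.7, 0], 4.0], [[-0.5, 0.5, 0], 4.0], [[-0.5, 0.6, 0], 4.0]]
[56.9 32.7]
```

drive_tool --series '[[[1,0.1,0],0],[[1.2,0.2,-1],0],[[0,0,-2],0],[[0,0,-2],0],[[0,0,-2],0],[[0,0,-2],0],[[0,0,-1],0],[[0,0,0],0],[[0,0,0],0],[[0,0,0],0]]'

```text
time: 3.9
ee_pos: [0.5751, 0.1721, 0.1035]
eef_rot: [0.196, 0.981, 0.0, 0.001]
ft_force: [-0.0, -0.4, 0.7]
width: 0.0006
grip_force: 0.0
```

Approach gently, then begin the arc.

drive_tool --series '[[[0.2,0.4,0],0],[[0.2,0.4,0],0],[[0.2,0.4,0],0],[[0.1,0.4,0],0],[[0.4,0.7,0],4],[[0.4,0.6,0],4],[[0.3,0.7,0],4],[[0.2,0.7,0],4],[[0.3,0.7,0],4],[[0.1,0.7,0],4]]'

```text
time: 5.15
ee_pos: [0.5987, 0.2294, 0.1026]
eef_rot: [-0.013, 1.0, -0.0, -0.0]
ft_force: [0.6, 0.3, -0.1]
width: 0.0005
grip_force: 0.0
```

drive_tool --series '[[[0.1,0.8,0],4],[[0.1,0.7,0],4],[[0,0.8,0],4],[[0,0.7,0],4],[[-0.1,0.8,0],4],[[-0.1,0.7,0],4],[[-0.2,0.7,0],4],[[-0.3,0.7,0],4],[[-0.3,0.7,0],4],[[-0.3,0.7,0],4]]'

```text
time: 6.4
ee_pos: [0.5874, 0.3024, 0.1025]
eef_rot: [-0.355, 0.935, 0.0, -0.0]
ft_force: [0.4, 0.6, -0.5]
width: 0.0005
grip_force: 0.0
```

Run:
```python
from bench import r, vision
import cv2,pickle
s=r.read_state();c=vision.camera("wrist");print(s["ft_force"],s["ee_pos"],s["eef_rot"])
c["s"]=s;pickle.dump(c,open("w2.pkl","wb"));cv2.imwrite("pics/w2.png",c["color"][:,:,::-1])
```

```text
[ 0.41689634  0.60123637 -0.46775332] [0.58740346 0.30237239 0.10253352] [-3.54547918e-01  9.35037833e-01  3.86049276e-05 -1.52661196e-04]
```

View pics/w2.png

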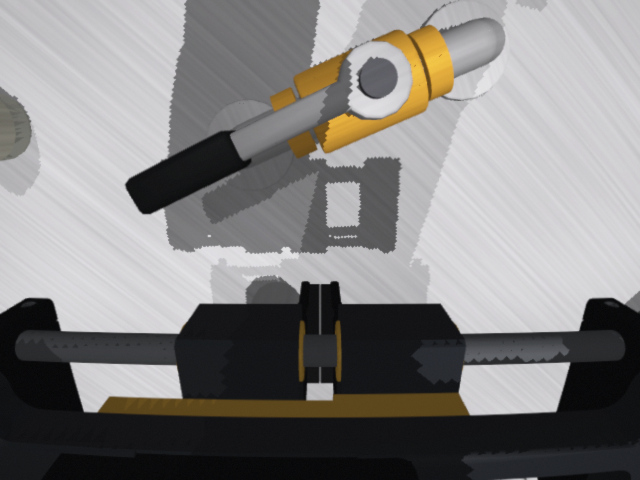

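The lever is not in front of the fingers: its pivot is at (380,78) and its end at (140,195). I'll check where the lever lies and where the TCP projects.

Run:
```python
from h import *
from bench import vision
c=wr(pickle.load(open("w2.pkl","rb")))
for p,z in[((378,78),.118),((127,184),.115),((147,212),.115),((230,132),.115),((250,160),.115),((470,50),.005),((250,145),.005),((320,283),.0945)]:print(p,onz(c,p,z).round(4))
for X in (c["s"]["ee_pos"],c["s"]["ee_pos"]-[0,0,.008]):
  v=c["R"]@X+c["t"];print("tcp px",c["intrinsics"]@(v/v[2]))
t=vision.camera("top");s=vision.camera("scene")
I=np.hstack([cv2.resize(t["color"][150:310,180:290],None,fx=3,fy=3),cv2.resize(s["color"][150:310,330:485],None,fx=3,fy=3)])
cv2.imwrite("pics/ts.png",I[:,:,::-1])
```

```text
(378, 78) [0.4928 0.2529 0.118 ]
(127, 184) [0.6052 0.1951 0.115 ]
(147, 212) [0.6102 0.2103 0.115 ]
(230, 132) [0.5534 0.2184 0.115 ]
(250, 160) [0.5572 0.2332 0.115 ]
(470, 50) [0.412 0.292 0.005]
(250, 145) [0.5692 0.2165 0.005 ]
(320, 283) [0.589  0.3048 0.0945]
tcp px [318.65384529 284.35174954   1.        ]
tcp px [318.69137753 278.53400062   1.        ]
```

View pics/ts.png

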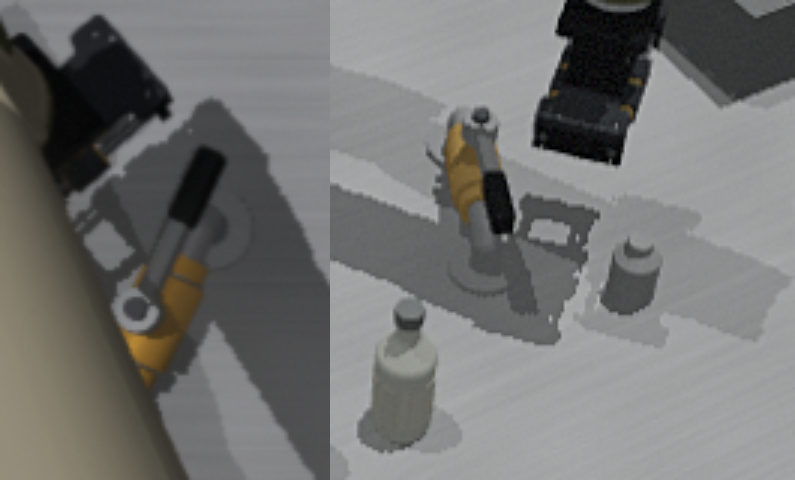

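Run:
```python
from h import *
from bench import r,vision
s=r.read_state();print(s["time"],s["ee_pos"],s["eef_rot"],s["joint_positions"],s["width"])
c=vision.camera("scene")
for dz in(-.008,0,.062,.15):
  v=c["R"]@(s["ee_pos"]+[0,0,dz])+c["t"];u=v[:2]/v[2];u=u*(1+c["k1"]*u@u);print(dz,u*565.6+[313.7,240.8])
I=cv2.resize(c["color"][110:230,400:560],None,fx=4.5,fy=4.5,interpolation=cv2.INTER_CUBIC)
I=cv2.convertScaleAbs(I,alpha=1.8,beta=20)
cv2.imwrite("pics/s2.png",I[:,:,::-1])
```

```text
6.55 [0.58740769 0.30240741 0.1025776 ] [-3.53223909e-01  9.35538796e-01  1.43223122e-04 -1.05948562e-04] [-0.6095135   0.47350216  0.08796085  1.4841865  -0.04357681  1.18596528
  1.77801194] 0.0004278738216703524
-0.008 [413.68441085 208.6366271 ]
0 [414.06483226 206.46878972]
0.062 [417.10681    189.10578785]
0.15 [421.72920382 162.62489096]
```

View pics/s2.png

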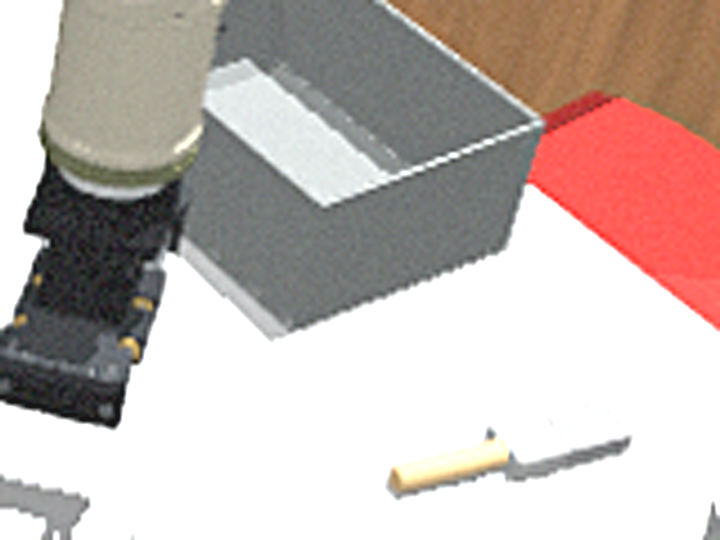

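Run:
```python
from h import *
from bench import r,vision
print(r.finger_overhang,[x for x in dir(r) if x[0]!='_'])
c=pickle.load(open("w2.pkl","rb"));M=np.linalg.inv(c["mount"])
for x in(-.0095,.0095):
  for z in(.02,.008,0,-.011,-.03,-.06):
    v=(M@[x,.01,z,1])[:3];u=v[:2]/v[2];u=u*(1+c["k1"]*(u@u));print(x,z,(c["intrinsics"][:2,:2]@u+c["intrinsics"][:2,2]).round(1),end=" ")
  print()
```

```text
0.008 ['PlanningError', 'close_job', 'finger_overhang', 'read_state']
-0.0095 0.02 [335.1 284.9] -0.0095 0.008 [335.9 293.5] -0.0095 0 [336.5 299.8] -0.0095 -0.011 [337.4 309.2] -0.0095 -0.03 [339.2 328.2] -0.0095 -0.06 [343.  367.5] 
0.0095 0.02 [335.5 255.8] 0.0095 0.008 [336.4 263. ] 0.0095 0 [337.  268.3] 0.0095 -0.011 [338.  276.3] 0.0095 -0.03 [340.  292.5] 0.0095 -0.06 [344.1 326.4]
```

The fingertip edge sits at row 283. That puts the closed tips about 20 mm behind the TCP instead of 8 mm ahead, so the finger passed over the lever. I'll go back and push about 27 mm lower.

drive_tool --series '[[[0,0,1.5],0],[[0,0,1.5],0],[[-0.1,-1.6,0],-8],[[-0.2,-1.6,0],-8],[[-0.1,-1.6,0],-8],[[-0.2,-1.6,0],-8],[[-0.1,-1.6,0],-8],[[-0.2,-1.6,0],-8],[[-0.1,-1.7,0],-8],[[-0.2,-1.7,0],-8]]'

```text
time: 7.85
ee_pos: [0.5761, 0.1715, 0.1342]
eef_rot: [0.199, 0.98, 0.001, 0.001]
ft_force: [-0.5, 0.5, -0.1]
width: 0.0005
grip_force: 0.0
```

drive_tool --series '[[[0,0,0],0],[[0,0,-1],0],[[0,0,-2],0],[[0,0,-1.6],0],[[0,0,-1],0],[[0,0,0],0],[[0.2,0.4,0],0],[[0.2,0.4,0],0],[[0.2,0.4,0],0],[[0.2,0.4,0],0]]'

```text
time: 9.1
ee_pos: [0.5838, 0.1884, 0.0768]
eef_rot: [0.196, 0.981, 0.0, 0.0]
ft_force: [-0.4, 0.0, -0.4]
width: 0.0004
grip_force: 0.0
```

drive_tool --series '[[[0.2,0.4,0],2],[[0.2,0.3,0],2],[[0.2,0.4,0],2],[[0.2,0.3,0],2],[[0.1,0.4,0],2],[[0.1,0.3,0],2],[[0,0,0],0],[[0,0,0],0],[[0,0,0],0],[[0,0,0],0]]'

```text
time: 10.35
ee_pos: [0.5935, 0.2092, 0.0767]
eef_rot: [0.092, 0.996, 0.0, -0.0]
ft_force: [-0.2, 0.5, -0.1]
width: 0.0006
grip_force: 0.0
```

Run:
```python
from bench import r, vision
import cv2,pickle
s=r.read_state();c=vision.camera("wrist");print(s["ft_force"],s["ee_pos"],s["eef_rot"])
c["s"]=s;pickle.dump(c,open("w3.pkl","wb"));cv2.imwrite("pics/w3.png",c["color"][:,:,::-1])
```

```text
[-0.21136923  0.47174557 -0.06936459] [0.59350904 0.20917946 0.07670834] [ 9.23488886e-02  9.95726697e-01  1.66781949e-04 -1.63564013e-05]
```

View pics/w3.png

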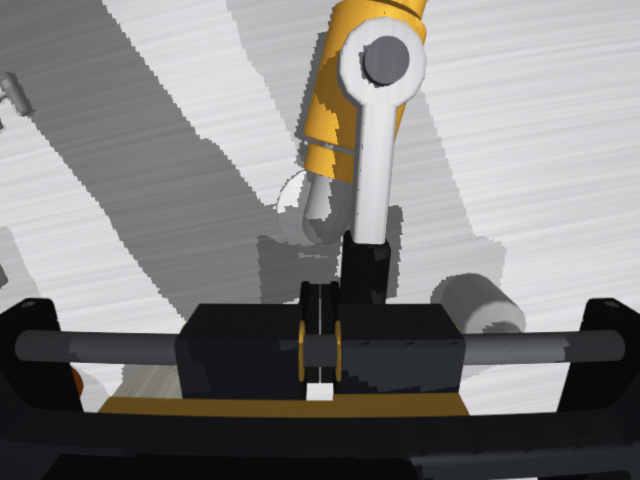

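The lever is now ahead of the finger and has turned relative to the pipe. The pivot is at (386,60) and the grip starts at about (366,240).

Run:
```python
from h import *
c=wr(pickle.load(open("w3.pkl","rb")));P=np.array([.493,.2515])
a=onz(c,(386,60),.118);b=onz(c,(371,242),.115);print(a,b)
th=np.arctan2(*(b-a)[[1,0]]);print(np.degrees(th))
e=c["s"]["ee_pos"][:2]-P;u=np.array([np.cos(th),np.sin(th)]);print("r,d",e@u,e@[u[1],-u[0]])
d=e@[u[1],-u[0]]
rows,cur=arc(P,.105,.021,-11,61,20,c["s"]["ee_pos"][:2]);print(rows[:10]);print(rows[10:]);print(cur)
```

```text
[0.4927338  0.25305198 0.118     ] [0.5608717  0.23793914 0.115     ]
-12.505641143456241
r,d 0.10728833953109408 0.019552673871729376
[[[0.1, 0.8, 0], 3.6], [[0.2, 0.6, 0], 3.6], [[0.1, 0.7, 0], 3.6], [[0.2, 0.7, 0], 3.6], [[0.0, 0.6, 0], 3.6], [[0.1, 0.7, 0], 3.6], [[-0.1, 0.7, 0], 3.6], [[-0.0, 0.6, 0], 3.6], [[-0.1, 0.7, 0], 3.6], [[-0.1, 0.7, 0], 3.6]]
[[[-0.2, 0.6, 0], 3.6], [[-0.2, 0.7, 0], 3.6], [[-0.3, 0.6, 0], 3.6], [[-0.3, 0.6, 0], 3.6], [[-0.3, 0.6, 0], 3.6], [[-0.4, 0.5, 0], 3.6], [[-0.4, 0.6, 0], 3.6], [[-0.5, 0.5, 0], 3.6], [[-0.4, 0.4, 0], 3.6], [[-0.5, 0.5, 0], 3.6]]
[56.25090381 33.31794598]
```

drive_tool --series '[[[0.1,0.7,0],3.6],[[0.2,0.7,0],3.6],[[0.1,0.7,0],3.6],[[0.2,0.7,0],3.6],[[0,0.6,0],3.6],[[0.1,0.7,0],3.6],[[-0.1,0.7,0],3.6],[[0,0.6,0],3.6],[[-0.1,0.7,0],3.6],[[-0.1,0.7,0],3.6]]'

```text
time: 11.65
ee_pos: [0.5977, 0.2761, 0.0766]
eef_rot: [-0.22, 0.975, -0.001, -0.0]
ft_force: [-1.0, -2.6, 0.5]
width: 0.0003
grip_force: 1.2
```

drive_tool --series '[[[-0.2,0.6,0],3.6],[[-0.2,0.7,0],3.6],[[-0.3,0.6,0],3.6],[[-0.3,0.6,0],3.6],[[-0.3,0.6,0],3.6],[[-0.4,0.5,0],3.6],[[-0.4,0.6,0],3.6],[[-0.4,0.4,0],3],[[0,0,0],0],[[0,0,0],0]]'

```text
time: 12.9
ee_pos: [0.5725, 0.3229, 0.0766]
eef_rot: [-0.45, 0.893, 0.0, -0.0]
ft_force: [-0.3, 0.6, 0.0]
width: 0.0004
grip_force: 0.0
```

```bash
cat >> h.py <<'E'
def look(n):
    from bench import r,vision
    s=r.read_state();c=vision.camera("wrist");c["s"]=s;pickle.dump(c,open(n+".pkl","wb"))
    cv2.imwrite(f"pics/{n}.png",c["color"][:,:,::-1]);print(s["time"],s["ft_force"].round(1),s["ee_pos"].round(4),s["eef_rot"].round(3));return wr(c)
def frame(P,c,th):
    t=np.radians(th);u=np.array([np.cos(t),np.sin(t)]);e=c["s"]["ee_pos"][:2]-P;return e@u,e@[u[1],-u[0]]
E
python3 - <<'E'
from h import *
c=look("w4");P=np.array([.493,.2515]);e=c["s"]["ee_pos"][:2]-P
R=np.linalg.norm(e);print("lever angle from contact",np.degrees(np.arctan2(e[1],e[0])+np.arcsin(.0196/R)),R)
E
```

```text
12.9 [-0.3  0.6  0. ] [0.5725 0.3229 0.0766] [-0.45   0.893  0.    -0.   ]
lever angle from contact 52.46647456408381 0.10686114231415558
```

View pics/w4.png

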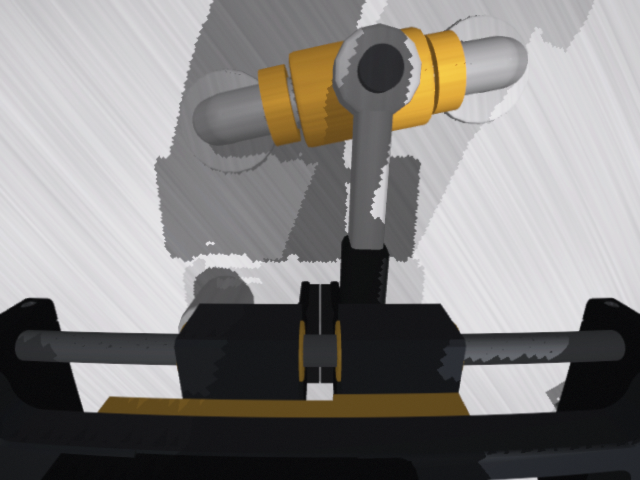

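The lever is at about 52°. I'll creep to the stop while watching the force.

drive_tool --series '[[[-0.2,0.1,0],1],[[-0.2,0.2,0],1],[[-0.2,0.1,0],1],[[-0.2,0.1,0],1],[[-0.2,0.1,0],1],[[-0.2,0.1,0],1],[[-0.2,0.1,0],1],[[-0.1,0.1,0],1],[[-0.1,0,0],0],[[-0.1,0.1,0],0]]'

```text
time: 14.2
ee_pos: [0.5556, 0.3327, 0.0767]
eef_rot: [-0.512, 0.859, -0.0, -0.0]
ft_force: [2.8, -0.9, 2.0]
width: 0.0002
grip_force: 1.4
```

drive_tool --series '[[[-0.1,0.1,0],0.5],[[-0.1,0,0],0.5],[[-0.1,0.1,0],0],[[0,0,0],0],[[0,0,0],0],[[0,0,0],0],[[0,0,0],0],[[0,0,0],0],[[0,0,0],0],[[0,0,0],0]]'

```text
time: 15.45
ee_pos: [0.553, 0.3345, 0.0767]
eef_rot: [-0.519, 0.855, -0.0, 0.0]
ft_force: [5.4, -1.5, 0.3]
width: 0.0004
grip_force: 2.6
```

Run:
```python
from h import *
c=look("w5");P=np.array([.493,.2515]);e=c["s"]["ee_pos"][:2]-P
R=np.linalg.norm(e);print("lever angle from contact",np.degrees(np.arctan2(e[1],e[0])+np.arcsin(.0196/R)),R)
```

```text
15.45 [ 5.4 -1.5  0.3] [0.553  0.3345 0.0767] [-0.519  0.855 -0.     0.   ]
lever angle from contact 65.17055948782485 0.10246315551752257
```

drive_tool --series '[[[-0.1,0,0],0],[[-0.1,0.1,0],0],[[0,0,0],0],[[0,0,0],0],[[0,0,0],0],[[0,0,0],0],[[0,0,0],0],[[0,0,0],0],[[0,0,0],0],[[0,0,0],0]]'

```text
time: 16.75
ee_pos: [0.553, 0.3345, 0.0768]
eef_rot: [-0.519, 0.855, -0.001, 0.001]
ft_force: [12.3, -2.2, -2.9]
width: 0.0004
grip_force: 5.9
```

The lever is hard against its stop, with force rising and no movement. Now back off, lift and go to the diverter.

drive_tool --series '[[[0.4,-0.2,0],0],[[0.7,-0.3,0],0],[[0.9,-0.4,0],0],[[0,0,2],0],[[0,0,3],0],[[0,0,3],0],[[0,-1,3],0],[[0,-2,1],0],[[-0.5,-3,0],-2],[[-0.5,-3,0],-3]]'

```text
time: 18.0
ee_pos: [0.5602, 0.2349, 0.1965]
eef_rot: [-0.481, 0.877, -0.0, -0.0]
ft_force: [-0.1, -0.1, -0.6]
width: 0.0005
grip_force: 0.0
```

drive_tool --series '[[[-0.5,-4,0],-3],[[-0.5,-4,0],-3],[[-0.5,-4,0],-3],[[-0.5,-4,0],-3],[[-0.5,-4,0],-3],[[-0.5,-4,0],-3],[[0,-4,0],-3],[[0,-4,0],0],[[0,-4,0],0],[[0,-2,0],0]]'

```text
time: 19.25
ee_pos: [0.5292, -0.1464, 0.1965]
eef_rot: [-0.312, 0.95, -0.0, -0.0]
ft_force: [0.5, 0.8, -0.2]
width: 0.0005
grip_force: 0.0
```

drive_tool --series '[[[0,-1,0],0],[[0,-1,0],0],[[0,0,0],0],[[0,0,0],0],[[0,0,0],0],[[0,0,0],0],[[0,0,0],0],[[0,0,0],0],[[0,0,0],0],[[0,0,0],0]]'

```text
time: 20.5
ee_pos: [0.5306, -0.1631, 0.1967]
eef_rot: [-0.314, 0.949, 0.0, -0.0]
ft_force: [0.1, 0.3, 0.5]
width: 0.0006
grip_force: 0.0
```

Run:
```python
from h import *
c=look("w6")
```

```text
20.5 [0.1 0.3 0.5] [ 0.5306 -0.1631  0.1967] [-0.314  0.949  0.    -0.   ]
```

View pics/w6.png

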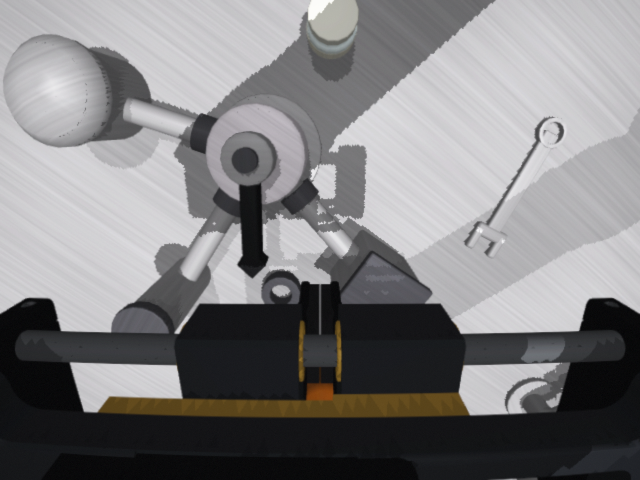

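The wrist view shows the hub at (246,158) and the pointer tip at (252,274). The drum filter is centred near (53,90), and its outlet pipe runs from (190,128) to (130,108). The finger is on the box side, which is the right side to push from.

Run:
```python
from h import *
c=wr(pickle.load(open("w6.pkl","rb")));d=pickle.load(open("c.pkl","rb"))["top"]
A=lambda a,b:np.degrees(np.arctan2(b[1]-a[1],b[0]-a[0])).round(1)
h=onz(c,(246,158),.118);h2=onz(d,(452.5,243.8),.118);t=onz(c,(252,272),.113);b=onz(c,(251,200),.113);t2=onz(d,(428.7,212),.113)
print(h,h2,t,t2,A(h,t),A(b,t),A(h2,t2))
# outlet pipes: outer collar top centres etc. on pipe mid height ~.053 top
for n,p,q in[("drum",(128,107),(192,130)),("tube",(196,272),(228,216)),("box",(345,250),(311,208))]:
    print(n,A(onz(c,q,.05),onz(c,p,.05)))
for n,p,z in[("drum",(515,224),.07),("tube",(449,167),.13),("box",(377,227),.094)]:
    X=onz(d,p,z);print(n,X.round(3),A(h2,X),np.hypot(*(X-h2)[:2]).round(3))
# silhouettes: drum outline in top view
g=cv2.cvtColor(d["color"],cv2.COLOR_RGB2GRAY)[195:255,485:545]
C=cv2.HoughCircles(cv2.medianBlur(g,3),cv2.HOUGH_GRADIENT,1,30,param1=80,param2=12,minRadius=15,maxRadius=25)
print(C[0][:2]+[485,195,0] if C is not None else None)
X=onz(c,(250,200),.1);print(c["s"]["eef_rot"],np.degrees(2*np.arctan2(c["s"]["eef_rot"][1],c["s"]["eef_rot"][0]))-180)
```

```text
[ 0.51150451 -0.24192954  0.118     ] [ 0.51246013 -0.24225751  0.118     ] [ 0.58442644 -0.18971427  0.113     ] [ 0.58355976 -0.19326983  0.113     ] 35.6 34.1 34.6
drum -73.8
tube 3.9
box 74.8
drum [ 0.564 -0.404  0.07 ] -72.2 0.17
tube [ 0.681 -0.238  0.13 ] 1.4 0.169
box [ 0.553 -0.081  0.094] 75.8 0.167
[[516.5        222.5         18.79999924]]
[-3.13913216e-01  9.49451678e-01  4.98875754e-05 -3.15851189e-05] 36.59043621898999
```

drive_tool --series '[[[0.3,-0.9,-1],-1.5],[[0,0,-2],0],[[0,0,-2],0],[[0,0,-2],0],[[0,0,-2],0],[[0,0,-1.8],0],[[0,0,-1],0],[[0,0,0],0],[[0,0,0],0],[[0,0,0],0]]'

```text
time: 21.8
ee_pos: [0.5341, -0.1722, 0.0794]
eef_rot: [-0.301, 0.953, -0.0, 0.001]
ft_force: [-0.9, 0.1, 1.0]
width: 0.0007
grip_force: 0.0
```

Run:
```python
from h import *
from bench import r
s=r.read_state();P=(.512,-.242);print(s["ee_pos"])
x,cur=arc(P,.058,-.0175,35,35,1,s["ee_pos"][:2]);print(x)
rows,cur=arc(P,.058,-.0175,35,-61,24,cur/100);print(rows[:10]);print(rows[10:20]);print(rows[20:],cur)
```

```text
[ 0.53406826 -0.17215716  0.0793954 ]
[[[1.5, -2.2, 0], 0.0]]
[[[0.4, -0.3, 0], -4.0], [[0.3, -0.3, 0], -4.0], [[0.2, -0.3, 0], -4.0], [[0.3, -0.3, 0], -4.0], [[0.2, -0.4, 0], -4.0], [[0.3, -0.4, 0], -4.0], [[0.1, -0.3, 0], -4.0], [[0.2, -0.4, 0], -4.0], [[0.1, -0.4, 0], -4.0], [[0.1, -0.4, 0], -4.0]]
[[[0.1, -0.5, 0], -4.0], [[0.0, -0.4, 0], -4.0], [[0.1, -0.4, 0], -4.0], [[-0.1, -0.4, 0], -4.0], [[-0.0, -0.4, 0], -4.0], [[-0.1, -0.5, 0], -4.0], [[-0.1, -0.4, 0], -4.0], [[-0.1, -0.4, 0], -4.0], [[-0.2, -0.4, 0], -4.0], [[-0.2, -0.3, 0], -4.0]]
[[[-0.2, -0.4, 0], -4.0], [[-0.2, -0.4, 0], -4.0], [[-0.3, -0.3, 0], -4.0], [[-0.3, -0.3, 0], -4.0]] [ 55.50682599 -28.41571615]
```

drive_tool --series '[[[0.2,-0.4,0],0],[[0.3,-0.4,0],0],[[0.2,-0.4,0],0],[[0.3,-0.4,0],0],[[0.3,-0.3,0],0],[[0.2,-0.3,0],0],[[0.4,-0.3,0],-4],[[0.3,-0.3,0],-4],[[0.2,-0.3,0],-4],[[0.3,-0.3,0],-4]]'

```text
time: 23.05
ee_pos: [0.5605, -0.2053, 0.0785]
eef_rot: [-0.165, 0.986, 0.001, -0.0]
ft_force: [-1.9, 2.2, 1.2]
width: 0.0004
grip_force: 1.3
```

drive_tool --series '[[[0.2,-0.4,0],-4],[[0.3,-0.4,0],-4],[[0.1,-0.3,0],-4],[[0.2,-0.4,0],-4],[[0.1,-0.4,0],-4],[[0.1,-0.4,0],-4],[[0.1,-0.5,0],-4],[[0,-0.4,0],-4],[[0.1,-0.4,0],-4],[[-0.1,-0.4,0],-4]]'

```text
time: 24.3
ee_pos: [0.5725, -0.2451, 0.0787]
eef_rot: [0.182, 0.983, 0.001, 0.0]
ft_force: [2.0, 1.5, -1.7]
width: 0.0008
grip_force: 1.5
```

Run:
```python
from h import *
c=look("w7");P=np.array([.512,-.242])
e=c["s"]["ee_pos"][:2]-P;R=np.linalg.norm(e);print("pointer from contact",np.degrees(np.arctan2(e[1],e[0])-np.arcsin(.0166/R)),R)
# black bar mask between hub and gripper
g=c["color"].max(2)[:300];m=(g<45).astype(np.uint8)
n,l,st,ce=cv2.connectedComponentsWithStats(m)
for i in range(1,n):
    if st[i,4]>300:print(st[i],ce[i].round())
p=onz(c,(0,0),.113)
v=c["R"]@np.array([*P,.118])+c["t"];print("hub px",(c["intrinsics"]@(v/v[2]))[:2])
for row in(110,140,170,200,220,240,260):
    xs=np.where(m[row,150:300])[0]+150;print(row,xs.min() if len(xs) else None,xs.max() if len(xs) else None)
```

```text
24.3 [ 2.   1.5 -1.7] [ 0.5725 -0.2451  0.0787] [0.182 0.983 0.001 0.   ]
pointer from contact -18.840721111843436 0.06057971425699135
[534  98  36 131 934] [551. 162.]
[ 264  236   55   64 2450] [287. 271.]
[443 240  35  43 422] [455. 255.]
[470 260  24  27 321] [484. 275.]
[321 281  20  19 320] [330. 291.]
hub px [271.182601 194.953571]
110 None None
140 None None
170 None None
200 None None
220 None None
240 227 297
260 266 299
```

drive_tool --series '[[[0,-0.4,0],-4],[[-0.1,-0.5,0],-4],[[-0.1,-0.4,0],-4],[[-0.1,-0.4,0],-4],[[-0.2,-0.4,0],-4],[[-0.2,-0.3,0],-4],[[-0.2,-0.4,0],-4],[[-0.2,-0.4,0],-4],[[-0.3,-0.3,0],-4],[[-0.3,-0.3,0],-4]]'

```text
time: 25.6
ee_pos: [0.5554, -0.2837, 0.0787]
eef_rot: [0.507, 0.862, 0.0, 0.001]
ft_force: [2.8, -0.0, -1.7]
width: 0.0002
grip_force: 1.5
```

Run:
```python
from h import *
c=look("w8");P=np.array([.512,-.242])
e=c["s"]["ee_pos"][:2]-P;R=np.linalg.norm(e);print("pointer from contact",np.degrees(np.arctan2(e[1],e[0])-np.arcsin(.0166/R)),R)
rows,cur=arc(P,.058,-.0175,-61,-71,5,c["s"]["ee_pos"][:2]);print(rows,cur)
```

```text
25.6 [ 2.8 -0.  -1.7] [ 0.5554 -0.2837  0.0787] [0.507 0.862 0.    0.001]
pointer from contact -59.88521059705506 0.060202100053633065
[[[-0.1, -0.2, 0], -2.0], [[-0.2, -0.1, 0], -2.0], [[-0.2, -0.2, 0], -2.0], [[-0.1, -0.1, 0], -2.0], [[-0.2, -0.1, 0], -2.0]] [ 54.73938283 -29.07285096]
```

drive_tool --series '[[[-0.1,-0.2,0],-2],[[-0.2,-0.1,0],-2],[[-0.2,-0.2,0],-2],[[-0.1,-0.1,0],-2],[[0,0,0],0],[[0.4,0.2,0],0],[[0.8,0.3,0],0],[[0.8,0.3,0],0],[[0,0,2],0],[[0,0,2],0]]'

```text
time: 26.9
ee_pos: [0.5686, -0.2826, 0.1205]
eef_rot: [0.566, 0.825, -0.0, 0.0]
ft_force: [-0.2, -0.4, 0.5]
width: 0.0007
grip_force: 0.0
```

drive_tool --series '[[[0,0,3],0],[[0,0,3],0],[[0,0,2],0],[[-1,1,0],0],[[-1,1,0],0],[[0,1,0],0],[[0,0,0],0],[[0,0,0],0],[[0,0,0],0],[[0,0,0],0]]'

```text
time: 28.15
ee_pos: [0.5485, -0.2524, 0.1986]
eef_rot: [0.566, 0.824, -0.0, -0.0]
ft_force: [-1.0, -0.1, 0.8]
width: 0.0008
grip_force: 0.0
```

Run:
```python
from h import *
c=look("w9");P=np.array([.512,-.242])
def px(X):
    v=c["R"]@np.array(X)+c["t"];u=v[:2]/v[2];u=u*(1+c["k1"]*(u@u));return (c["intrinsics"][:2,:2]@u+c["intrinsics"][:2,2]).round(1)
print("hub px",px([*P,.118]))
for a in(-66,-70,-74):print(a,px([P[0]+.095*np.cos(np.radians(a)),P[1]+.095*np.sin(np.radians(a)),.113]))
print("drum axis top",px([.512+.165*np.cos(np.radians(-73)),-.242+.165*np.sin(np.radians(-73)),.109]))
m=(c["color"].max(2)[:300]<45).astype(np.uint8)
n,l,st,ce=cv2.connectedComponentsWithStats(m)
for i in range(1,n):
    if st[i,4]>300:
        ys,xs=np.where(l==i);print(st[i],ce[i].round(1))
        W=np.array([onz(c,(x,y),.113)[:2] for x,y in zip(xs[::5],ys[::5])])
        print("  world ctr",W.mean(0).round(4),"dir",np.degrees(np.arctan2(*(W.mean(0)-P)[::-1])).round(2))
```

```text
28.15 [-1.  -0.1  0.8] [ 0.5485 -0.2524  0.1986] [ 0.566  0.824 -0.    -0.   ]
hub px [278.8 212.6]
-66 [289.2 321.2]
-70 [281.4 321.2]
-74 [273.5 320.8]
drum axis top [273.8 385.2]
[ 273  235   68   65 2020] [296.3 274.2]
  world ctr [ 0.5417 -0.2865] dir -56.24
```

drive_tool --series '[[[0.3,-1,0],0],[[0.3,-2.5,0],0],[[0.5,-3,0],0],[[0.5,-3,0],0],[[0.5,-3,0],0],[[0.5,-3,0],0],[[0.4,-2.5,0],0],[[0,0,0],0],[[0,0,0],0],[[0,0,0],0]]'

```text
time: 29.45
ee_pos: [0.579, -0.4312, 0.1988]
eef_rot: [0.565, 0.825, 0.0, 0.0]
ft_force: [0.4, -0.0, 0.2]
width: 0.0003
grip_force: 0.0
```

```bash
cat > m.py <<'E'
from h import *
import sys
from bench import vision
c=look(sys.argv[1]);c2=vision.camera("top")
def hough(g,a,b,ctr=None):
    C=cv2.HoughCircles(cv2.medianBlur(g,5),cv2.HOUGH_GRADIENT,1,40,param1=80,param2=20,minRadius=a,maxRadius=b)
    return [] if C is None else C[0].round(1).tolist()
def px(X):
    v=c["R"]@np.array(X)+c["t"];u=v[:2]/v[2];u=u*(1+c["k1"]*(u@u));return (c["intrinsics"][:2,:2]@u+c["intrinsics"][:2,2]).round(1)
P=np.array([.512,-.242]);hp=px([*P,.118]);print("hub",hp,"drum",px([.56,-.4,.08]))
g=cv2.cvtColor(c["color"],cv2.COLOR_RGB2GRAY)[:300]
for C in hough(g,12,32):
    if np.hypot(*(np.array(C[:2])-hp))<20:print("hubC",C,onz(c,C[:2],.115))
for C in hough(g,35,75):print("big",C)
m=(c["color"].max(2)[:280]<45).astype(np.uint8)
n,l,st,ce=cv2.connectedComponentsWithStats(m)
for i in range(1,n):
    if st[i,4]>250:
        ys,xs=np.where(l==i);W=np.array([onz(c,(x,y),.113)[:2] for x,y in zip(xs[::3],ys[::3])])
        ev,V=np.linalg.eigh(np.cov(W.T));v=V[:,1];v=v*np.sign(v@(W.mean(0)-P))
        print(st[i],W.mean(0).round(4),"ctr dir",np.degrees(np.arctan2(*(W.mean(0)-P)[::-1])).round(2),"axis",np.degrees(np.arctan2(v[1],v[0])).round(2),"len",np.ptp(W@v).round(3))
E
python3 m.py w10
```

```text
29.45 [ 0.4 -0.   0.2] [ 0.579  -0.4312  0.1988] [0.565 0.825 0.    0.   ]
hub [328.4 -60.8] drum [311.6 187.1]
big [315.5, 186.5, 51.900001525878906]
big [376.5, 83.5, 67.69999694824219]
big [326.5, 9.5, 48.5]
big [557.5, 30.5, 43.400001525878906]
[318   0  24  81 282] [ 0.5348 -0.3017] ctr dir -69.1 axis -61.59 len 0.051
[525   2  38  71 554] [ 0.6675 -0.2445] ctr dir -0.94 axis -47.37 len 0.048
```

drive_tool --series '[[[-0.5,1.5,0],0],[[-0.5,2,0],0],[[-0.5,2,0],0],[[-0.5,1.5,0],0],[[0,0.5,0],0],[[0,0,0],0],[[0,0,0],0],[[0,0,0],0],[[0,0,0],0],[[0,0,0],0]]'

```text
time: 30.8
ee_pos: [0.5585, -0.3572, 0.1986]
eef_rot: [0.566, 0.825, -0.0, -0.0]
ft_force: [-0.7, 0.3, 1.0]
width: 0.0006
grip_force: 0.0
```

```bash
python3 m.py w11
python3 - <<'E'
from h import *
c=wr(pickle.load(open("w10.pkl","rb")))
for z in(.05,.07,.09):print(onz(c,(315.5,186.5),z).round(4))
c=wr(pickle.load(open("w11.pkl","rb")));g=c["color"].max(2)
for y in range(60,200,8):
    xs=np.where(g[y,280:360]<45)[0]+280
    if len(xs):print(y,xs.min(),xs.max(),len(xs),end="; ")
E
```

```text
30.8 [-0.7  0.3  1. ] [ 0.5585 -0.3572  0.1986] [ 0.566  0.825 -0.    -0.   ]
hub [316.4  66. ] drum [303.9 271.6]
hubC [318.5, 65.5, 28.100000381469727] [ 0.51304265 -0.2407395   0.115     ]
big [318.5, 72.5, 53.400001525878906]
big [536.5, 145.5, 37.599998474121094]
big [357.5, 160.5, 63.29999923706055]
big [410.5, 61.5, 73.30000305175781]
big [149.5, 19.5, 61.900001525878906]
[449  15  29  41 281] [ 0.5951 -0.1905] ctr dir 31.78 axis -34.33 len 0.028
[304  97  28 104 769] [ 0.5393 -0.3095] ctr dir -67.96 axis -74.73 len 0.074
[501 117  29  62 345] [ 0.6631 -0.2398] ctr dir 0.83 axis -72.42 len 0.044
[ 0.5643 -0.4029  0.05  ]
[ 0.5634 -0.3999  0.07  ]
[ 0.5624 -0.3968  0.09  ]
100 326 327 2; 108 326 326 1; 116 326 326 1; 124 326 326 1; 132 309 327 3; 140 308 327 4; 148 309 327 4; 156 309 326 3; 164 309 326 5; 172 309 325 17; 180 307 327 21; 188 304 331 28; 196 313 323 11;
```

Run:
```python
from h import *
c=wr(pickle.load(open("w11.pkl","rb")))
A=lambda a,b:np.degrees(np.arctan2(b[1]-a[1],b[0]-a[0])).round(2)
h=onz(c,(318.5,65.5),.115);t=onz(c,(318,199),.113);q=onz(c,(317.5,188),.113);b=onz(c,(317.7,148),.113)
print(h,t,q,A(h,t),A(h,q),A(b,q),A(h,b),np.hypot(*(t-h)[:2]))
# outlet pipe of the drum seen in w10/w11: bright streak beyond the tip
g=c["color"].max(2)
for y in(205,215,225):print(y,g[y,285:350:3].tolist())
# other outlets for the diverter axis
d=pickle.load(open("c.pkl","rb"))["top"]
```

```text
[ 0.51304265 -0.2407395   0.115     ] [ 0.54601205 -0.32752416  0.113     ] [ 0.54267452 -0.31987722  0.113     ] -69.2 -69.47 -69.29 -69.57 0.09283619938242703
205 [115, 119, 119, 120, 114, 120, 135, 163, 177, 188, 182, 165, 146, 178, 185, 182, 180, 186, 184, 188, 180, 178]
215 [119, 120, 98, 76, 76, 78, 80, 156, 176, 188, 180, 161, 137, 91, 91, 151, 185, 185, 187, 178, 184, 177]
225 [80, 76, 75, 78, 76, 79, 77, 78, 77, 81, 79, 79, 77, 78, 75, 76, 77, 75, 75, 85, 84, 87]
```

Run:
```python
from h import *
c=wr(pickle.load(open("w11.pkl","rb")));P=np.array([.5128,-.2412])
A=lambda a,b:np.degrees(np.arctan2(b[1]-a[1],b[0]-a[0])).round(2)
for x in(311.5,313,314.5):print(A(P,onz(c,(x,210),.05)))
for th,d in((-72.6,.05),(-72.6,.017)):
    t=np.radians(th);u=np.array([np.cos(t),np.sin(t)]);n=np.array([-u[1],u[0]])
    w=P+.058*u+d*n;print(th,d,w,((w-c["s"]["ee_pos"][:2])*100).round(2))
```

```text
-72.15
-71.45
-70.75
-72.6 0.05 [ 0.57785638 -0.2815939 ] [1.93 7.56]
-72.6 0.017 [ 0.54636645 -0.29146225] [-1.22  6.57]
```

drive_tool --series '[[[0.4,1.5,0],-1],[[0.5,2.1,0],-1],[[0.5,2.1,0],-1],[[0.5,1.9,0],0],[[0,0,-1],0],[[0,0,-3],0],[[0,0,-3],0],[[0,0,-3],0],[[0,0,-1.5],0],[[0,0,-0.5],0]]'

```text
time: 32.15
ee_pos: [0.577, -0.2816, 0.0779]
eef_rot: [0.587, 0.809, -0.0, -0.0]
ft_force: [0.5, -0.5, 0.7]
width: 0.0006
grip_force: 0.0
```

drive_tool --series '[[[0,0,0],0],[[-0.5,-0.2,0],0],[[-0.6,-0.2,0],0],[[-0.6,-0.2,0],0],[[-0.5,-0.1,0],0],[[-0.3,-0.1,0],0],[[-0.2,-0.1,0],0],[[-0.2,-0.1,0],0],[[-0.2,0,0],0],[[0,0,0],0]]'

```text
time: 33.4
ee_pos: [0.5469, -0.2911, 0.0789]
eef_rot: [0.587, 0.81, 0.0, 0.0]
ft_force: [2.5, 0.5, -0.4]
width: 0.0006
grip_force: 0.9
```

Run:
```python
from h import *
c=look("w12");P=np.array([.5128,-.2412])
e=c["s"]["ee_pos"][:2]-P;R=np.linalg.norm(e);print("pointer from contact",np.degrees(np.arctan2(e[1],e[0])-np.arcsin(.0166/R)),R)
```

```text
33.4 [ 2.5  0.5 -0.4] [ 0.5469 -0.2911  0.0789] [0.587 0.81  0.    0.   ]
pointer from contact -71.63784612758053 0.06044385402427609
```

drive_tool --series '[[[0.4,0.1,0],0],[[0.9,0.3,0],0],[[0.9,0.3,0],0],[[0,0,3],0],[[0,0,4],0],[[0,0,4],0],[[0,-0.5,1],0],[[-0.5,-2,0],0],[[-0.5,-2.5,0],0],[[0,-2.5,0],0]]'

```text
time: 34.7
ee_pos: [0.5571, -0.3609, 0.1969]
eef_rot: [0.588, 0.809, -0.0, -0.001]
ft_force: [0.4, 0.1, 0.2]
width: 0.0003
grip_force: 0.0
```

drive_tool --series '[[[0,-1.5,0],0],[[0,-0.5,0],0],[[0,0,0],0],[[0,0,0],0],[[0,0,0],0],[[0,0,0],0],[[0,0,0],0],[[0,0,0],0],[[0,0,0],0],[[0,0,0],0]]'

```text
time: 35.95
ee_pos: [0.5586, -0.3791, 0.1987]
eef_rot: [0.587, 0.809, 0.0, 0.0]
ft_force: [-0.9, 0.5, -0.5]
width: 0.0002
grip_force: 0.0
```

```bash
python3 m.py w13
python3 - <<'E'
from h import *
c=wr(pickle.load(open("w13.pkl","rb")));g=c["color"].max(2)
for y in range(110,240,6):
    xs=np.where(g[y,270:400]<45)[0]+270
    if len(xs):
        x=(xs.min()+xs.max())/2;w=onz(c,(x,y),.113);print(y,xs.min(),xs.max(),len(xs),np.degrees(np.arctan2(w[1]+.2412,w[0]-.5128)).round(1))
for y in(205,212,219,226):print(y,g[y,280:360:2].tolist())
E
```

```text
35.95 [-0.9  0.5 -0.5] [ 0.5586 -0.3791  0.1987] [0.587 0.809 0.    0.   ]
hub [316.7  33.1] drum [313.6 250.5]
hubC [320.5, 34.5, 30.299999237060547] [ 0.5144387 -0.2414097  0.115    ]
big [316.5, 251.5, 47.79999923706055]
big [328.5, 44.5, 62.29999923706055]
big [548.5, 105.5, 36.099998474121094]
[448   0  34  25 277] [ 0.5989 -0.1985] ctr dir 26.61 axis -16.22 len 0.026
[510  76  27  67 400] [ 0.6644 -0.242 ] ctr dir 0.02 axis -62.29 len 0.047
[307 101  27  74 316] [ 0.5359 -0.3115] ctr dir -71.04 axis -75.32 len 0.051
110 310 329 4 -71.0
116 310 329 4 -71.0
122 311 329 3 -70.7
128 310 329 4 -71.1
134 311 328 2 -71.2
140 311 328 2 -71.2
146 311 328 3 -71.3
152 311 329 4 -71.0
158 307 328 5 -72.4
164 309 311 3 -76.0
170 315 324 10 -71.4
205 [120, 121, 119, 118, 117, 86, 79, 77, 76, 79, 80, 79, 89, 107, 99, 124, 129, 129, 133, 133, 135, 137, 130, 126, 119, 111, 98, 95, 93, 92, 93, 92, 90, 89, 171, 182, 178, 182, 186, 186]
212 [121, 120, 115, 84, 79, 79, 81, 83, 84, 83, 86, 93, 149, 155, 156, 156, 155, 157, 157, 154, 160, 160, 158, 157, 152, 152, 156, 151, 146, 145, 144, 143, 133, 110, 90, 87, 141, 189, 186, 183]
219 [117, 91, 80, 83, 84, 83, 87, 87, 82, 86, 87, 88, 88, 88, 110, 171, 180, 171, 175, 176, 177, 170, 176, 137, 176, 175, 171, 168, 168, 166, 159, 157, 156, 155, 149, 142, 136, 125, 176, 190]
226 [102, 87, 82, 84, 84, 86, 87, 86, 90, 88, 85, 88, 91, 90, 91, 90, 94, 185, 198, 192, 190, 191, 193, 188, 185, 189, 187, 179, 181, 179, 177, 175, 172, 166, 156, 144, 156, 151, 142, 135]
```

drive_tool --series '[[[0.3,1.7,0],0],[[0.5,2.5,0],0],[[0.5,2.5,0],0],[[0.5,2,0],0],[[0,1,-1],0],[[0,0,-3],0],[[0,0,-3],0],[[0,0,-3],0],[[0,0,-1.5],0],[[0,0,-0.5],0]]'

```text
time: 37.3
ee_pos: [0.5761, -0.2821, 0.078]
eef_rot: [0.587, 0.809, -0.0, -0.0]
ft_force: [-0.1, -0.4, 0.8]
width: 0.0004
grip_force: 0.0
```

drive_tool --series '[[[0,0,0],0],[[-0.6,-0.2,0],0],[[-0.6,-0.2,0],0],[[-0.6,-0.2,0],0],[[-0.5,-0.1,0],0],[[-0.3,-0.1,0],0],[[-0.2,-0.1,0],0],[[-0.2,-0.1,0],0],[[-0.2,0,0],0],[[0,0,0],0]]'

```text
time: 38.55
ee_pos: [0.5451, -0.2921, 0.0789]
eef_rot: [0.587, 0.81, 0.0, 0.001]
ft_force: [4.4, -1.2, -0.8]
width: 0.0004
grip_force: 1.6
```

Pointer set. Back off and go to the far side of the lever.

drive_tool --series '[[[0.5,0.2,0],0],[[0.8,0.3,0],0],[[0.8,0.2,0],0],[[0,0,3],0],[[0,0,4],0],[[0,0,4],0],[[0,1,1],4],[[-0.5,3,0],8],[[-0.5,4,0],9],[[-0.5,4,0],9]]'

```text
time: 39.8
ee_pos: [0.5506, -0.1637, 0.1987]
eef_rot: [0.355, 0.935, -0.0, -0.0]
ft_force: [-0.1, 0.2, 0.6]
width: 0.0004
grip_force: 0.0
```

drive_tool --series '[[[-0.5,4.5,0],9],[[-0.5,4.5,0],9],[[-0.5,4.5,0],9],[[-0.5,4.5,0],9],[[-0.5,4.5,0],9],[[-0.5,4.5,0],9],[[-0.5,4.5,0],9],[[-0.5,4.5,0],9],[[-0.5,4.5,0],9],[[-0.5,4.5,0],9]]'

```text
time: 41.05
ee_pos: [0.5004, 0.2867, 0.1987]
eef_rot: [-0.41, 0.912, 0.0, -0.0]
ft_force: [-0.4, 0.1, -0.2]
width: 0.0004
grip_force: 0.0
```

drive_tool --series '[[[-0.5,4,0],9],[[-0.5,3,0],8],[[-0.5,1,0],0],[[0,0,0],0],[[0,0,0],0],[[0,0,0],0],[[0,0,0],0],[[0,0,0],0],[[0,0,0],0],[[0,0,0],0]]'

```text
time: 42.3
ee_pos: [0.4856, 0.365, 0.1986]
eef_rot: [-0.538, 0.843, 0.0, -0.0]
ft_force: [0.3, 0.7, 0.5]
width: 0.0001
grip_force: 0.0
```

Run:
```python
from h import *
c=look("w14");s=c["s"];P=np.array([.493,.2515]);print(np.degrees(2*np.arctan2(s["eef_rot"][1],s["eef_rot"][0]))-180)
rows,cur=arc(P,.105,-.045,65,65,1,s["ee_pos"][:2]);print("start",rows)
rows,cur=arc(P,.105,-.0205,65,65,1,cur/100);print("touch",rows)
rows,cur=arc(P,.105,-.0205,65,-15,20,cur/100);print(rows[:10]);print(rows[10:],cur)
def px(X):
    v=c["R"]@np.array(X)+c["t"];u=v[:2]/v[2];return (c["intrinsics"][:2,:2]@u+c["intrinsics"][:2,2]).round(0)
print(px([*P,.118]),px([.493+.1*.42,.2515+.1*.907,.115]))
m=(c["color"].max(2)[:300]<45).astype(np.uint8);n,l,st,ce=cv2.connectedComponentsWithStats(m)
print([(st[i].tolist(),ce[i].round()) for i in range(1,n) if st[i,4]>300])
```

```text
42.3 [0.3 0.7 0.5] [0.4856 0.365  0.1986] [-0.538  0.843  0.    -0.   ]
65.09497387680415
start [[[1.1, 0.1, 0], 0.0]]
touch [[[2.2, -1.1, 0], 0.0]]
[[[0.7, -0.2, 0], -4.0], [[0.7, -0.2, 0], -4.0], [[0.7, -0.3, 0], -4.0], [[0.7, -0.4, 0], -4.0], [[0.6, -0.4, 0], -4.0], [[0.6, -0.4, 0], -4.0], [[0.6, -0.5, 0], -4.0], [[0.5, -0.5, 0], -4.0], [[0.5, -0.6, 0], -4.0], [[0.5, -0.6, 0], -4.0]]
[[[0.4, -0.6, 0], -4.0], [[0.4, -0.6, 0], -4.0], [[0.3, -0.7, 0], -4.0], [[0.3, -0.7, 0], -4.0], [[0.2, -0.7, 0], -4.0], [[0.2, -0.7, 0], -4.0], [[0.1, -0.7, 0], -4.0], [[0.1, -0.8, 0], -4.0], [[0.0, -0.7, 0], -4.0], [[0.0, -0.8, 0], -4.0]] [59.9561024 24.3974293]
[239. 101.] [249. 239.]
[([237, 199, 30, 75, 1887], array([252., 237.]))]
```

drive_tool --series '[[[0.3,0,-1],0],[[0.3,0,-3],0],[[0,0,-3],0],[[0,0,-3],0],[[0,0,-1.5],0],[[0,0,-0.7],0],[[0.5,0,0],0],[[0.5,-0.2,0],0],[[0.5,-0.2,0],0],[[0.4,-0.2,0],0]]'

```text
time: 43.6
ee_pos: [0.5113, 0.3588, 0.0771]
eef_rot: [-0.538, 0.843, 0.0, 0.0]
ft_force: [-0.1, -0.6, -0.3]
width: 0.0005
grip_force: 0.0
```

drive_tool --series '[[[0.4,-0.2,0],0],[[0.4,-0.2,0],0],[[0.7,-0.2,0],-4],[[0.7,-0.2,0],-4],[[0.7,-0.3,0],-4],[[0.7,-0.4,0],-4],[[0.6,-0.4,0],-4],[[0.6,-0.4,0],-4],[[0.6,-0.5,0],-4],[[0.5,-0.5,0],-4]]'

```text
time: 44.85
ee_pos: [0.5692, 0.3266, 0.0765]
eef_rot: [-0.284, 0.959, 0.0, -0.0]
ft_force: [-1.7, 2.0, -1.4]
width: 0.0005
grip_force: 1.3
```

drive_tool --series '[[[0.5,-0.6,0],-4],[[0.5,-0.6,0],-4],[[0.4,-0.6,0],-4],[[0.4,-0.6,0],-4],[[0.3,-0.7,0],-4],[[0.3,-0.7,0],-4],[[0.2,-0.7,0],-4],[[0.2,-0.7,0],-4],[[0.1,-0.7,0],-4],[[0.1,-0.8,0],-4]]'

```text
time: 46.1
ee_pos: [0.5994, 0.2598, 0.0766]
eef_rot: [0.061, 0.998, 0.001, -0.0]
ft_force: [-1.7, 2.9, -1.6]
width: 0.0006
grip_force: 1.3
```

Run:
```python
from h import *
c=look("w15");s=c["s"];P=np.array([.493,.2515]);e=s["ee_pos"][:2]-P;R=np.linalg.norm(e)
print("lever",np.degrees(np.arctan2(e[1],e[0])-np.arcsin(.0196/R)),R)
rows,cur=arc(P,.105,-.0205,-7,-27,10,s["ee_pos"][:2]);print(rows)
```

```text
46.1 [-1.7  2.9 -1.6] [0.5994 0.2598 0.0766] [ 0.061  0.998  0.001 -0.   ]
lever -6.121634005916515 0.10673438763840633
[[[0.1, -0.4, 0], -2.0], [[-0.0, -0.4, 0], -2.0], [[-0.0, -0.4, 0], -2.0], [[-0.1, -0.4, 0], -2.0], [[-0.0, -0.3, 0], -2.0], [[-0.0, -0.4, 0], -2.0], [[-0.1, -0.4, 0], -2.0], [[-0.1, -0.3, 0], -2.0], [[-0.1, -0.4, 0], -2.0], [[-0.1, -0.4, 0], -2.0]]
```

drive_tool --series '[[[0,-0.4,0],-2],[[0,-0.4,0],-2],[[0,-0.4,0],-2],[[0,-0.4,0],-2],[[-0.1,-0.3,0],-2],[[0,-0.4,0],-2],[[-0.1,-0.4,0],-2],[[-0.1,-0.2,0],-1],[[0,-0.2,0],-1],[[-0.1,-0.1,0],0]]'

```text
time: 47.4
ee_pos: [0.596, 0.2267, 0.0769]
eef_rot: [0.199, 0.98, 0.0, 0.0]
ft_force: [2.9, 1.7, -0.5]
width: 0.0002
grip_force: 1.5
```

drive_tool --series '[[[0,-0.1,0],0],[[-0.1,-0.1,0],0],[[0,-0.1,0],0],[[0,0,0],0],[[0,0,0],0],[[0,0,0],0],[[0,0,0],0],[[0,0,0],0],[[0,0,0],0],[[0,0,0],0]]'

```text
time: 48.65
ee_pos: [0.5955, 0.2256, 0.077]
eef_rot: [0.198, 0.98, 0.001, 0.001]
ft_force: [6.0, 6.8, -3.0]
width: 0.0003
grip_force: 4.6
```

The force is up to 9 N with no further movement, at the expected angle, so the lever is at its open stop. Back off, lift and check.

drive_tool --series '[[[0.1,0.3,0],0],[[0.3,0.7,0],0],[[0.4,0.9,0],0],[[0,0,2],0],[[0,0,3],0],[[0,0,3],0],[[0,0,3],0],[[0,0,1],0],[[0,0,0],0],[[0,0,0],0]]'

```text
time: 49.9
ee_pos: [0.602, 0.2427, 0.1954]
eef_rot: [0.199, 0.98, -0.001, -0.001]
ft_force: [0.2, -0.5, -0.3]
width: 0.0005
grip_force: 0.0
```

Run:
```python
from h import *
from bench import vision
c=look("w16");P=np.array([.493,.2515])
m=(c["color"].max(2)[:300]<45).astype(np.uint8);n,l,st,ce=cv2.connectedComponentsWithStats(m)
for i in range(1,n):
    if st[i,4]>300:
        ys,xs=np.where(l==i);W=np.array([onz(c,(x,y),.112)[:2] for x,y in zip(xs[::4],ys[::4])]);w=W.mean(0)-P
        print(st[i],"dir",np.degrees(np.arctan2(w[1],w[0])).round(1),"r",np.hypot(*w).round(3))
t=vision.camera("top");o=pickle.load(open("c.pkl","rb"))["top"]
D=cv2.absdiff(t["color"],o["color"]).max(2)
for n,x,y in[("jar",452,300),("collar",398,201),("pot",207,187),("wrench",342,300),("white",318,172),("amber",361,177)]:
    print(n,D[y-12:y+13,x-12:x+13].mean().round(1))
m=(t["color"].max(2)<45).astype(np.uint8)[200:290,400:520]
n,l,st,ce=cv2.connectedComponentsWithStats(m)
for i in range(1,n):
    if st[i,4]>20:
        X=onz(t,ce[i]+[400,200],.108);print(st[i],X.round(3),np.degrees(np.arctan2(X[1]+.242,X[0]-.512)).round(1))
```

```text
49.9 [ 0.2 -0.5 -0.3] [0.602  0.2427 0.1954] [ 0.199  0.98  -0.001 -0.001]
[ 259  194   28   77 1845] dir -23.8 r 0.099
jar 10.0
collar 8.5
pot 47.0
wrench 11.5
white 7.6
amber 6.6
[ 61  29  30  16 229] [ 0.529 -0.298  0.108] -72.7
```

```bash
python3 -c "
from bench import r
print(r.close_job())"
```

```text
the job is handed in; nothing more can be done
None
```

The job is handed in, done in the order asked: lever pushed shut to its stop, pointer pushed round to the drum filter (both measure about −72.7°), lever pushed open to its stop. The highest push force I read was about 13 N and it took about 50 s. I never touched the loose things; all but the grease pot, hidden by the arm in the last picture, measured unmoved.

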